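Demould a busbar support

ROBOT

A 6-joint arm with a two-finger parallel gripper is mounted at the origin on the work surface. World frame = base frame: x ahead of the robot, y to its left, z up, the work surface at z = 0. Lengths are in m, angles in degrees, forces in N, time in s.
With the tool pointing down it reaches from about 0.3 to 0.75 m from the base axis. Payload 8.5 kg.
Tool frame: the origin (TCP) lies on the centre line of the jaws, within the pads' length; the fingertips stand 19 mm ahead of it and the grasp point (between the pads) is the TCP; z points along the fingers, x is the direction in which the jaws open and shut, and the axes are right-handed (so a half turn about z gives the same grasp; the last joint's range is limited). The gripper opens to 85 mm and grips with 20 to 120 N. Pads are 22 mm wide; open, the fingers measure 114 mm over their backs; the gripper's body (76 mm by 85 mm) begins 54 mm behind the grasp point. The pads swing forward as they close: fully open they stand 13 mm farther back than shut.
Start: joints at [-12.336, 21.807, 74.336, -0, 83.858, -12.336], TCP at [0.55, 0, 0.226] pointing down, gripper open.
Joint ranges: [-178.18, 178.18], [-50.72, 133.34], [12.68, 142.11], [-81.47, 261.47], [9.98, 163.14], [-165.26, 165.26]. Speed limits (degrees/s): [136.94, 136.94, 180, 180, 180, 180].

INTERFACE

Orientations are given as a 3x3 rotation matrix whose columns are the frame's x, y, z axes.
In Python, from rig import env, cams, order gives the robot as it stands.
- The arm moves only by the tool step_arm, never from a script. Its argument "steps" is a list of rows, each an object with "xyz": the shift along the tool's x, y, z normalised to -1 to 1, where 1 is 0.04 m, a list of three; "turn": the turn, a rotation vector about the tool's x, y, z normalised to -1 to 1, where 1 is 0.08 rad, a list of three; "gripper": the gripper command: -1 is shut, 1 is fully open, values between are in proportion. A call has 1 to 20 rows; each row shifts and turns the commanded pose from where the row before left it, along the tool's axes as they then stand; what a row does not reach is not made up. A row lasts 1/12 s, in which the tool goes at most 41.7 mm and 7.16 degrees, less where a joint would pass 70% of its speed; a pose out of reach is approached as far as the arm can. A call with a number of a shift or a turn outside -1 to 1 is refused whole. A call with a gripper value outside its range is refused whole. The fingers move at their own pace and stop on an object; "squeeze" is the grip in N (left out, the last holds). Time passes only in rows, so rows that do not move let the fingers close. It gives the time, the measured TCP pose, the force and the opening at its end, in the units of the state.
- env.observe(): the state, without advancing time (a new reading comes with each control period).
- cams.get_image(name): name is "scene" or "side" or "wrist"; returns (picture, depth): 400x640x3 uint8, red, green, blue; 400x640 float32, m along the optical axis (not along the pixel's ray), 0 where there is no reading.
- cams.camera_info(name): a dict with "fx", "fy", "cx", "cy" (pixels), "extrinsics" (4x4, takes a point from camera to world coordinates). Camera axes: x right, y down, z forward; pixel columns grow to the right and rows downward; lengths in m; the calibration is good to about 2 mm. A picture is of the moment at which its call begins: read the wrist's pose just before it. camera_info takes no time and is no camera call; for the wrist camera it gives the pose at the moment of the call.
- order.close_job(): hands the job in, once; it reports no verdict.
The state is a dict: "time_s": time; "q": joint angles; "qvel": joint speeds; "joint_efforts": joint torques, N m; "position": TCP position; "tool_rot": TCP orientation; "ft_force": force on the tool from outside, world axes, zero at the start; "wrist_torque": the same for the moment, N m; "grip_width": finger opening in m.
Only numpy, scipy, OpenCV 4.12 (cv2) and the standard library are available. Lean on these libraries where they do the work, as an engineer would, in place of code of your own. Each camera call takes 0.05 s, during which the arm holds its last target. There are 200 camera calls.

TASK

A black comb-topped busbar support has been moulded in one of the two cavities of the hinged aluminium hand mould. Flip the mould's toggle latch right out and down, then swing the lid up to upright or beyond and leave it standing open; lift the support out of its cavity and set it down, without dropping it, flat on its base in the empty bay of the steel cooling tray, beside its two sisters. Leave the steel blanking insert in the other cavity and everything else on the bench where it is.

Things in the scene. Friction and masses are not known exactly. Their poses are not given: they have to be found in the camera images.
- mould: Aluminium hand mould, fixed. Base block 120 (x) x 180 (y) x 40 mm high; origin under its centre; +x points to the lid's hinge, -x to the front with the latch (y = +45 mm) and the lid's handle (y = -45 mm). Two cavities in the top face (points cavity_a, cavity_b). The hollow lid, 120 x 180 x 42 mm, covers the whole base; its top is 82 mm above the bench when shut.
- cavity_a (a point): Centre of the floor of the cavity at the mould's y = +45 mm: 88 (x) x 48 (y) mm, 17 mm deep, floor 23 mm above the bench. Holds the support or the blanking insert.
- cavity_b (a point): The same for the cavity at the mould's y = -45 mm.
- latch (a joint): Toggle latch lever, rad. 0 = latched (starts up to 0.1): it leans 0.35 rad inward over the lid, its crossbar holding down the lid's tongue (the lid lifts 3 mm at most). It grows as the lever swings outward (mould's -x) and down, to 1.7 at the stop; the lid is free from about 0.5. Hinge friction 0.12 N m: it stays where it is left.
- latch_knob (a point): Centre of the black cylindrical knob on the latch lever, 20 mm in diameter and 22 mm long (along the mould's y). It moves on a circle of 85 mm radius about latch_hinge, in the mould's x-z plane; about 120 mm above the bench when latched, 58 mm when fully out. The lever below it is a 10 mm rod. It can be pinched along the mould's y.
- latch_hinge (a point): Pivot of the latch lever, 39.5 mm above the bench, 16 mm before the mould's front face; axis along the mould's y.
- lid (a joint): Lid angle, rad. 0 = shut, 1.57 = upright, stop at 1.85. About 0.45 N m of hinge friction (mass 0.5 kg): it stays where it is left. The lift at the handle is about 5 N.
- lid_handle (a point): Middle of the lid's handle: a round bar 10 mm in diameter, 68 mm long along the mould's y, 38 mm out from the lid's front face on two posts at its ends; 65 mm above the bench when shut. It moves on a circle of 160 mm radius about lid_hinge in the mould's x-z plane; at upright it is the highest part of the lid, 198 mm above the bench.
- lid_hinge (a point): Middle of the lid's hinge axis (along the mould's y), 40 mm above the bench at the mould's far edge.
- support: The black moulded support to take out, loose (0.12 kg) in either cavity, x along the mould's x. Base 84 (x) x 44 (y) x 16 mm, 2 mm play, top about level with the mould's top face; on it, along x, a rib 72 mm long and 12 mm thick stands free, its top cut into three teeth: solid to 34 mm, teeth to 48 mm above the underside. Origin under its centre. Grip it across the rib (along y).
- blank: Steel blanking insert in the other cavity: 84 x 44 x 16 mm with a round stud 18 mm across and 10 mm high on top. Origin at the centre of its underside. To be left alone.
- tray: Steel cooling tray, fixed to the bench: 120 (x) x 200 (y) x 20 mm high, walls and dividers 4 mm, floor 4 mm above the bench. Origin at the centre of its underside. Three bays side by side along y, each 112 (x) x 61 (y) mm, centred at y = -65, 0 and +65 mm.
- pad: Thin cork pad (0.8 mm, drawn only) on the floor of the empty bay: origin at the bay's centre on the tray floor, axes as the tray's.
- support_b: A finished support, just like the one in the mould, lying base down in a bay of the tray. To be left alone.
- support_c: Another finished support in another bay of the tray. To be left alone.
- jar: Clear jar with a grey lid standing between mould and tray, 56 mm across, 80 mm high; origin under its centre.
- can: White spray can standing at the back, 54 mm across, 170 mm high; origin under its centre.
- screwdriver: Screwdriver lying in front, 160 mm long; origin under its middle, x towards its tip.
- strippers: Wire strippers lying left of the mould, 180 mm long, 16 mm high; x towards the jaws.
- terminals: Steel mounting rail with eight terminal blocks behind the mould, 170 mm long (y), 45 mm wide, 44 mm high; origin under its centre.
- meter: Red hand-held meter lying right of the tray, 150 (x) x 75 x 34 mm; origin under its centre.

How it is judged (in metres and radians):
On the way, in this order (a step that is already met when the one before it is completed fails the run):
1. the latch is flipped out past 1.0 rad (value of joint latch above 1 rad), for 0.1 s.
2. the lid is raised past 1.35 rad (value of joint lid above 1.35 rad), for 0.2 s.
3. the support is lifted clear of its cavity in the gripper, the lid standing open (z of support in the frame of mould above 0.05 m and contact force between the fingers and support above 0.5 N and value of joint lid above 1.35 rad), for 0.2 s.
4. the support is lowered to the floor of the empty bay while still held (not dropped) (x of support in the frame of pad between -0.02 and 0.02 m and y of support in the frame of pad between -0.014 and 0.014 m and z of support in the frame of pad below 0.005 m and angle between support's own z axis and vertical below 0.12 rad and contact force between the fingers and support above 0.5 N), for 0.05 s.
At the end, for the whole second after the job is handed in: The support lies at rest, base down (tilt under 0.12 rad), on the floor of the empty bay (origin within 20 mm in x and 14 mm in y of the bay's centre, less than 5 mm above its floor); the lid stands open past 1.35 rad and the latch past 1.0 rad (x of support in the frame of pad between -0.02 and 0.02 m and y of support in the frame of pad between -0.014 and 0.014 m and z of support in the frame of pad below 0.005 m and angle between support's own z axis and vertical below 0.12 rad and value of joint lid above 1.35 rad and value of joint latch above 1 rad and linear speed of support below 0.02 m/s); the robot touches nothing.
It fails at once if the blanking insert is shifted more than 15 mm (distance of blank from where it was at the start of the episode above 0.015 m).
It fails at once if a finished support is shifted more than 15 mm (distance of any of support_b, support_c from where it was at the start of the episode above 0.015 m).
It fails at once if something else on the bench is shifted more than 30 mm (distance of any of jar, can, screwdriver, strippers, terminals, meter from where it was at the start of the episode above 0.03 m).
It also fails if it takes over 72 s, if anything falls off the work surface, if the arm or the gripper's body presses on something with over 40 N, if the wrist force passes 120 N, or if a joint passes its speed limit or range.

## Working session

There is one attempt and no reset: what is moved stays moved. The work goes in short steps, Python scripts to look and compute and a tool call to move; the robot and the scene stay as the last step left them, time stands still between calls to the robot, and variables do not carry over. Pictures are saved under pics/ and viewed, about 8 in all and at most 12, crops included, and the job is handed in when it is done.

Besides the shell and the picture viewer there is one more tool, called after "Request:" in YAML: its name, and indented under it one key for each argument. step_arm: Moves the arm, as the interface text tells. Scaled input: -1 to 1 covers 0.04 m each way for a shift and 0.08 rad each way for a turn. Its arguments: {"type":"object","properties":{"steps":{"type":"array"},"squeeze":{"type":"number"}},"required":["steps"]}

```bash
ls; mkdir -p pics; cat > h.py <<'E'
import numpy as np, cv2
from rig import env, cams, order
def grab(n):
    i=cams.camera_info(n); im,d=cams.get_image(n); return im,d,i
def cloud(d,i):
    v,u=np.mgrid[:d.shape[0],:d.shape[1]]
    p=np.stack([(u-i['cx'])/i['fx']*d,(v-i['cy'])/i['fy']*d,d],-1)
    E=np.array(i['extrinsics']); w=p@E[:3,:3].T+E[:3,3]; w[d==0]=np.nan; return w
def save(f,im): cv2.imwrite('pics/'+f,im[...,::-1])
E
python3 - <<'E'
from h import *
for n in ['scene','side']:
    im,d,i=grab(n); save(n+'0.png',im); np.save('pics/'+n+'0.npy',cloud(d,i)); print(n,np.round(i['extrinsics'],3).tolist(),i['fx'])
s=env.observe(); print(s['time_s'],s['tool_rot'])
E
```

```text
pics
scene [[-0.022, 0.846, -0.533, 1.459], [1.0, 0.014, -0.019, 0.0], [-0.008, -0.533, -0.846, 1.497], [0.0, 0.0, 0.0, 1.0]] 463.19261705089133
side [[0.88, -0.345, 0.328, 0.225], [-0.476, -0.643, 0.6, -0.698], [0.004, -0.683, -0.73, 0.958], [0.0, 0.0, 0.0, 1.0]] 391.0615024751776
0.1 [[ 9.99999113e-01 -1.50581091e-05 -1.33159219e-03]
 [-1.46798813e-05 -9.99999960e-01  2.84051077e-04]
 [-1.33159642e-03 -2.84031278e-04 -9.99999073e-01]]
```

View pics/scene0.png

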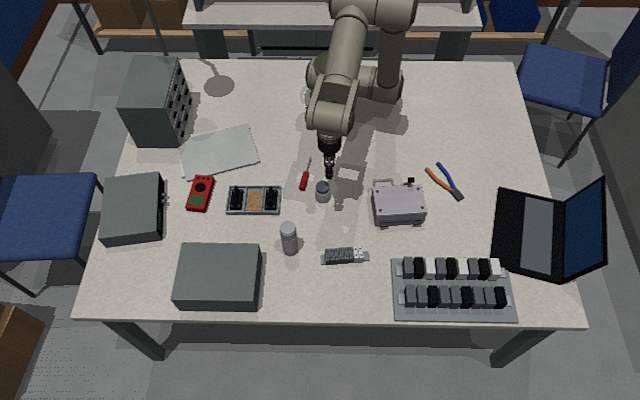

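View pics/side0.png

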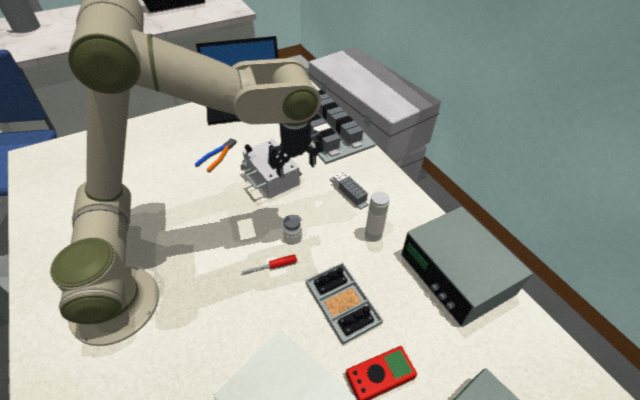

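The scene view shows the mould at about (400,203), latch knob at (410,181), handle at (385,182), and tray at (255,200) with the pad in its middle bay. The jar is at (322,190) and the can at (289,238). Next I'll fit rectangles to the mould and tray.

```bash
cat > m.py <<'E'
from h import *
w=np.load('pics/scene0.npy'); im=cv2.imread('pics/scene0.png')
def box(u0,u1,v0,v1,z0,z1):
    s=w[v0:v1,u0:u1].reshape(-1,3); return s[(s[:,2]>z0)&(s[:,2]<z1)]
lid=box(365,435,170,235,.072,.09)
print('lid',len(lid),np.median(lid[:,2]),cv2.minAreaRect(lid[:,:2].astype('f4')*1000))
c=lid[:,:2].astype('f4')
hi=box(365,435,165,235,.092,.14); print('knob',len(hi),hi.mean(0),hi.min(0),hi.max(0))
t=box(222,286,180,218,.012,.026); print('tray',len(t),np.median(t[:,2]),cv2.minAreaRect(t[:,:2].astype('f4')*1000))
r=w[180:218,222:286]; b=im[180:218,222:286].astype(int)
m=(b[...,2]-b[...,0]>40)&(r[...,2]<.02); print('pad',m.sum(),np.nanmean(r[m],0))
hd=box(365,432,170,192,.055,.07); print('handle',len(hd),hd.mean(0),cv2.minAreaRect(hd[:,:2].astype('f4')*1000))
j=box(310,335,175,205,.06,.1);print('jar',np.median(j,0)); j=box(275,302,215,260,.15,.19);print('can',np.median(j,0))
j=box(320,372,240,270,.01,.06);print('term',j.min(0),j.max(0))
j=box(420,470,155,205,.005,.03);print('strip',j.min(0),j.max(0))
x0,x1,y0,y1=360,440,165,240; cv2.imwrite('pics/c.png',cv2.resize(im[y0:y1,x0:x1],None,fx=8,fy=8,interpolation=2))
E
python3 m.py
```

```text
lid 1497 0.08283288239898279 ((552.9248657226562, 253.49081420898438), (163.47763061523438, 182.19664001464844), 5.552821159362793)
knob 43 [0.51725493 0.29153515 0.12492086] [0.50538386 0.17622339 0.09230154] [0.58171785 0.32546598 0.13832105]
tray 682 0.019936507879290022 ((536.6736450195312, -283.1763000488281), (129.44090270996094, 201.88502502441406), 0.36865895986557007)
pad 250 [ 0.5383218  -0.28406393  0.00635188]
handle 39 [0.48517504 0.20561789 0.06580591] ((484.9622497558594, 227.269775390625), (48.0252571105957, 149.08273315429688), 12.348827362060547)
jar [ 0.52086506 -0.02310991  0.08054805]
can [ 0.74428859 -0.13164076  0.1695282 ]
term [ 0.70973447 -0.02366903  0.01001583] [0.80114871 0.14933901 0.05574381]
strip [0.30828447 0.35438767 0.0050016 ] [0.54317613 0.56051362 0.02751944]
```

View pics/c.png

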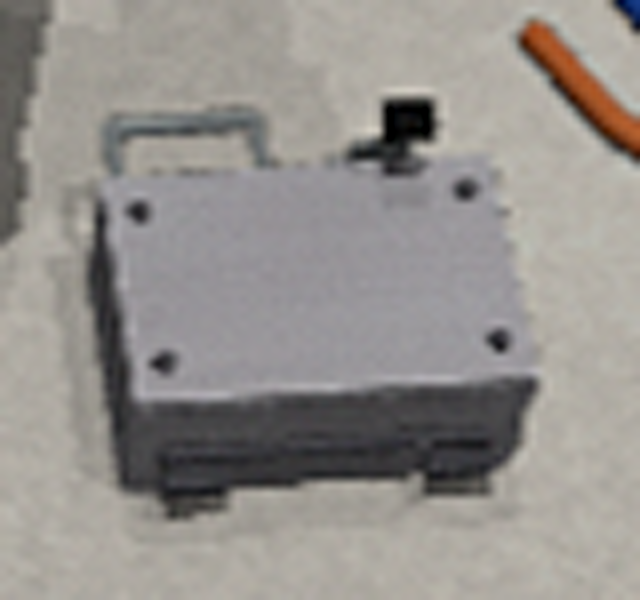

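The crop shows the lid with the handle bar on the left (crop 185,120) and the black knob on the right (410,118). The mould's x therefore points away from the robot, with a yaw of about +5°. I'll tighten the fit and check the wrist camera's mounting.

```bash
cat > m2.py <<'E'
from h import *
exec(open('m.py').read().split("lid=")[0])
l=box(365,435,175,235,.079,.0865); 
m=np.zeros((400,400),np.uint8)
from scipy import ndimage
ok=(abs(w[...,2]-.0825)<.003); ok[:, :360]=0; ok[:,440:]=0; ok[:170]=0; ok[240:]=0
ok=ndimage.binary_opening(ok,np.ones((3,3))); l=w[ok]
print(len(l),cv2.minAreaRect(l[:,:2].astype('f4')*1000), np.median(l[:,2]))
k=box(400,420,170,190,.105,.14); print('knob',len(k),np.median(k,0),k.min(0),k.max(0))
h=box(370,398,172,186,.055,.075); print('handle',len(h),h[:,:2].mean(0),np.polyfit(h[:,1],h[:,0],1),h.min(0),h.max(0))
i=cams.camera_info('wrist'); s=env.observe()
T=np.eye(4);T[:3,:3]=s['tool_rot'];T[:3,3]=s['position']
print(np.round(np.linalg.inv(T)@np.array(i['extrinsics']),3),i['fx'])
E
python3 m2.py
```

```text
146 ((568.165283203125, 255.837158203125), (173.9647674560547, 86.68682861328125), 85.27669525146484) 0.08245689949406876
knob 39 [0.51606721 0.29332744 0.12921948] [0.50538386 0.28310154 0.11252483] [0.52621775 0.30508462 0.13832105]
handle 68 [0.48303482 0.19982241] [-0.00927702  0.48488858] [0.47151713 0.16420623 0.05861597] [0.50476559 0.23817451 0.0749227 ]
[[ 1.    -0.     0.001  0.   ]
 [-0.     0.953  0.302 -0.078]
 [-0.001 -0.302  0.953 -0.148]
 [ 0.     0.     0.     1.   ]] 335.92655889381354
```

Request:
step_arm:
  steps:
    - {"xyz": [-0.1, -0.9, -0.2], "turn": [0, 0, 0], "gripper": 1}
    - {"xyz": [-0.1, -0.9, -0.2], "turn": [0, 0, 0], "gripper": 1}
    - {"xyz": [-0.1, -0.9, -0.2], "turn": [0, 0, 0], "gripper": 1}
    - {"xyz": [-0.1, -0.9, -0.2], "turn": [0, 0, 0], "gripper": 1}
    - {"xyz": [-0.1, -0.9, -0.2], "turn": [0, 0, 0], "gripper": 1}
    - {"xyz": [-0.1, -0.9, -0.2], "turn": [0, 0, 0], "gripper": 1}
    - {"xyz": [-0.1, -0.9, -0.2], "turn": [0, 0, 0], "gripper": 1}
    - {"xyz": [0, 0, 0], "turn": [0, 0, 0], "gripper": 1}
    - {"xyz": [0, 0, 0], "turn": [0, 0, 0], "gripper": 1}
    - {"xyz": [0, 0, 0], "turn": [0, 0, 0], "gripper": 1}

```text
time_s: 0.93
position: [0.5219, 0.2517, 0.2811]
tool_rot: [[1.0, 0.0, -0.001], [0.0, -1.0, -0.001], [-0.001, 0.001, -1.0]]
ft_force: [0.5, -0.2, 0.8]
grip_width: 0.0851
```

```bash
cat > w1.py <<'E'
from h import *
im,d,i=grab('wrist'); save('w1.png',im); w=cloud(d,i); np.save('pics/w1.npy',w)
ok=(abs(w[...,2]-.082)<.006)
n,lab,st,ce=cv2.connectedComponentsWithStats(cv2.morphologyEx(ok.astype('u1'),cv2.MORPH_OPEN,np.ones((5,5))))
for k in range(1,n):
    if st[k,4]>300: p=w[lab==k]; print(st[k],cv2.minAreaRect(p[:,:2].astype('f4')*1000),np.median(p[:,2]))
k=w[(w[...,2]>.1)&(w[...,2]<.14)]; print(len(k),np.median(k,0))
E
python3 w1.py
```

```text
[  302    78   122   178 18771] ((571.7435913085938, 254.95211791992188), (119.70219421386719, 180.2333984375), 5.472426414489746) 0.08223349208322511
[302 366  30  13 301] ((518.4944458007812, -6.788551330566406), (18.68962287902832, 38.08835220336914), 85.85958099365234) 0.07980164260786138
586 [0.51342652 0.29523563 0.130178  ]
```

View pics/w1.png

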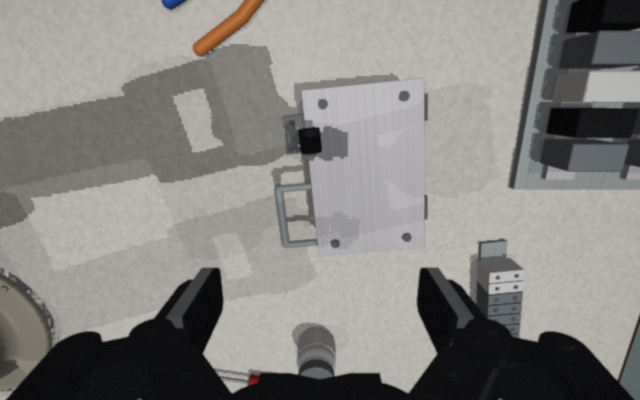

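The wrist fit gives the lid at (0.5717, 0.2550), 119.7 × 180.2 mm, yaw 5.47° and top at z = 0.082, all matching the given sizes. The knob at (0.513, 0.295) matches a latch angle of about 0.1. I'll align the yaw, shut the gripper and move to the inner side of the knob.

Request:
step_arm:
  steps:
    - {"xyz": [0, 0, 0], "turn": [0, 0, -0.6], "gripper": -1}
    - {"xyz": [0, 0, 0], "turn": [0, 0, -0.6], "gripper": -1}
    - {"xyz": [0.44, -0.55, 0], "turn": [0, 0, 0], "gripper": -1}
    - {"xyz": [0.44, -0.55, 0], "turn": [0, 0, 0], "gripper": -1}
    - {"xyz": [0, 0, 0], "turn": [0, 0, 0], "gripper": -1}
    - {"xyz": [0, 0, 0], "turn": [0, 0, 0], "gripper": -1}
    - {"xyz": [0, 0, 0], "turn": [0, 0, 0], "gripper": -1}
    - {"xyz": [0, 0, 0], "turn": [0, 0, 0], "gripper": -1}
    - {"xyz": [0, 0, 0], "turn": [0, 0, 0], "gripper": -1}
    - {"xyz": [0, 0, 0], "turn": [0, 0, 0], "gripper": -1}
  squeeze: 20

```text
time_s: 1.82
position: [0.5527, 0.2985, 0.2821]
tool_rot: [[0.995, 0.095, 0.0], [0.095, -0.995, 0.0], [0.0, -0.0, -1.0]]
ft_force: [0.2, 0.9, 0.2]
grip_width: 0.0
```

```bash
cat > fr.py <<'E'
from h import *
C=np.array([.5717,.2550]); a=np.radians(5.47); R=np.array([[np.cos(a),-np.sin(a)],[np.sin(a),np.cos(a)]])
def mf():
    s=env.observe(); p=np.array(s['position']); return np.round(np.r_[(p[:2]-C)@R,p[2]]*1000,1),s['time_s'],np.round(s['ft_force'],1),round(s['grip_width'],4)
def wm(x,y): return C+R@np.array([x,y])
E
python3 - <<'E'
from fr import *
print(mf()); im,d,i=grab('wrist'); s=env.observe(); w=cloud(d,i)
T=np.eye(4);T[:3,:3]=s['tool_rot'];T[:3,3]=s['position']
q=(np.c_[w.reshape(-1,3),np.ones(w.size//3)]@np.linalg.inv(T).T)[:,:3]
f=q[(abs(q[:,0])<.06)&(abs(q[:,1])<.03)&(q[:,2]<.06)&(q[:,2]>-.03)]
for z in np.arange(-.03,.06,.01):
    g=f[(f[:,2]>=z)&(f[:,2]<z+.01)]
    if len(g): print(round(z,3),len(g),g.min(0).round(3),g.max(0).round(3))
E
```

```text
(array([-14.8,  45.1, 282.1]), 1.8167, array([0.2, 0.9, 0.2]), 0.0)
-0.03 776 [-0.013 -0.012 -0.03 ] [ 0.014 -0.006 -0.02 ]
-0.02 508 [-0.013 -0.012 -0.02 ] [ 0.014 -0.006 -0.01 ]
-0.01 11 [-0.006 -0.011 -0.01 ] [ 0.005 -0.011 -0.009]
```

```bash
python3 - <<'E'
from fr import *
im,d,i=grab('wrist'); s=env.observe(); w=cloud(d,i); save('w2.png',im)
T=np.eye(4);T[:3,:3]=s['tool_rot'];T[:3,3]=s['position']
q=(np.c_[w.reshape(-1,3),np.ones(w.size//3)]@np.linalg.inv(T).T)[:,:3].reshape(w.shape)
for v in range(230,400,10): print(v,q[v,315].round(3),q[v,322].round(3),d[v,315].round(3))
E
```

```text
230 [-0.004  0.06   0.2  ] [0.003 0.06  0.199] 0.374
240 [-0.004  0.072  0.199] [0.003 0.073 0.201] 0.376
250 [-0.005  0.085  0.201] [0.003 0.084 0.2  ] 0.382
260 [-0.001 -0.012 -0.018] [ 0.002 -0.011 -0.016] 0.145
270 [-0.001 -0.012 -0.026] [ 0.001 -0.011 -0.026] 0.136
280 [-0.001 -0.012 -0.034] [ 0.001 -0.011 -0.034] 0.129
290 [-0.001 -0.011 -0.04 ] [ 0.001 -0.011 -0.041] 0.123
300 [-0.001 -0.009 -0.043] [ 0.001 -0.009 -0.043] 0.122
310 [-0.001 -0.006 -0.046] [ 0.001 -0.004 -0.043] 0.119
320 [-0.001 -0.002 -0.046] [ 0.001 -0.001 -0.044] 0.121
330 [-0.001  0.001 -0.047] [ 0.001  0.003 -0.044] 0.12
340 [-0.001  0.004 -0.048] [ 0.001  0.008 -0.043] 0.12
350 [-0.006  0.293  0.283] [0.005 0.293 0.283] 0.523
360 [-0.006  0.312  0.282] [0.005 0.312 0.282] 0.528
370 [-0.006  0.331  0.281] [0.005 0.33  0.281] 0.533
380 [-0.001 -0.011 -0.081] [ 0.001 -0.011 -0.082] 0.084
390 [-0.001 -0.01  -0.084] [ 0.001 -0.011 -0.085] 0.082
```

View pics/w2.png

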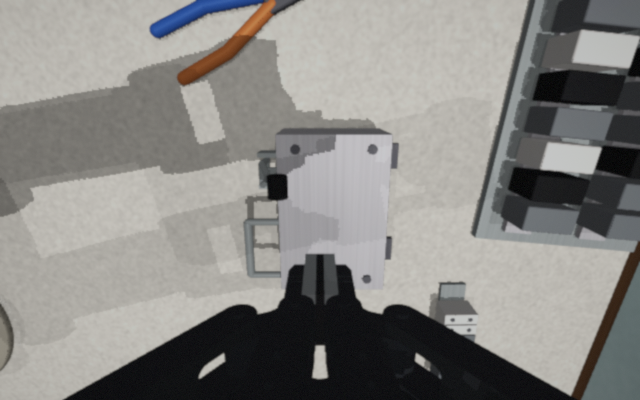

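The image shows the shut fingertips ending at about row 255, which puts them roughly 15 mm behind the TCP. The text says they stand 19 mm ahead. I'll check the tip height with the fixed cameras before descending.

```bash
python3 - <<'E'
from fr import *
s=env.observe(); p=np.array(s['position']); print(p)
for n in ['scene','side']:
    im,d,i=grab(n); w=cloud(d,i)
    m=(np.hypot(w[...,0]-p[0],w[...,1]-p[1])<.04)&(w[...,2]>.15)&(w[...,2]<.5)
    q=w[m]; print(n,len(q),np.sort(q[:,2])[:12].round(3))
    E=np.array(i['extrinsics']); 
    for dz in (0.019,0,-.019):
        c=np.linalg.inv(E)@np.r_[p[:2],p[2]-dz,1]; print(dz,'px',i['fx']*c[0]/c[2]+i['cx'],i['fy']*c[1]/c[2]+i['cy'])
    for k in np.argsort(q[:,2])[:3]: print(q[k].round(3),np.argwhere(m)[k][::-1])
E
```

```text
[0.55270016 0.29880451 0.2819816 ]
scene 618 [0.289 0.292 0.296 0.297 0.297 0.299 0.299 0.3   0.3   0.3   0.3   0.3  ]
0.019 px 420.06200519156454 165.57012060484607
0 px 421.08076512811846 162.1118153904743
-0.019 px 422.12152154858 158.57884042097555
[0.557 0.291 0.289] [419 162]
[0.56  0.293 0.292] [420 162]
[0.559 0.292 0.296] [420 161]
side 1140 [0.286 0.288 0.289 0.289 0.291 0.291 0.291 0.292 0.292 0.294 0.294 0.294]
0.019 px 254.05538749296548 107.1799156076427
0 px 253.37722505028057 101.90032453936871
-0.019 px 252.68318877739827 96.49715344534508
[0.547 0.294 0.286] [252 102]
[0.554 0.287 0.288] [255 102]
[0.551 0.286 0.289] [254 102]
```

The fixed cameras agree that the tip is about 8–12 mm above the reported TCP height, which contradicts the stated 19 mm ahead. I'll settle it by gently touching the lid top. Contact at TCP z ≈ 0.101 supports the text; contact at ≈ 0.070 supports the cameras.

Request:
step_arm:
  steps:
    - {"xyz": [0.75, 0, 0.85], "turn": [0, 0, 0], "gripper": -1}
    - {"xyz": [0, 0, 0.85], "turn": [0, 0, 0], "gripper": -1}
    - {"xyz": [0, 0, 0.85], "turn": [0, 0, 0], "gripper": -1}
    - {"xyz": [0, 0, 0.85], "turn": [0, 0, 0], "gripper": -1}
    - {"xyz": [0, 0, 0.85], "turn": [0, 0, 0], "gripper": -1}
    - {"xyz": [0, 0, 0.1], "turn": [0, 0, 0], "gripper": -1}
    - {"xyz": [0, 0, 0.1], "turn": [0, 0, 0], "gripper": -1}
    - {"xyz": [0, 0, 0.1], "turn": [0, 0, 0], "gripper": -1}
    - {"xyz": [0, 0, 0], "turn": [0, 0, 0], "gripper": -1}

```text
time_s: 2.77
position: [0.581, 0.3021, 0.104]
tool_rot: [[0.995, 0.096, 0.003], [0.096, -0.995, 0.001], [0.003, -0.001, -1.0]]
ft_force: [-0.1, -0.7, 0.8]
grip_width: 0.0004
```

Request:
step_arm:
  steps:
    - {"xyz": [0, 0, 0.1], "turn": [0, 0, 0], "gripper": -1}
    - {"xyz": [0, 0, 0.1], "turn": [0, 0, 0], "gripper": -1}
    - {"xyz": [0, 0, 0], "turn": [0, 0, 0], "gripper": -1}
    - {"xyz": [0, 0, 0], "turn": [0, 0, 0], "gripper": -1}

```text
time_s: 3.1
position: [0.5803, 0.3018, 0.0947]
tool_rot: [[0.995, 0.096, 0.0], [0.096, -0.995, 0.0], [0.0, -0.0, -1.0]]
ft_force: [1.1, -0.1, 0.8]
grip_width: 0.0001
```

Request:
step_arm:
  steps:
    - {"xyz": [0, 0, 0.15], "turn": [0, 0, 0], "gripper": -1}
    - {"xyz": [0, 0, 0.15], "turn": [0, 0, 0], "gripper": -1}
    - {"xyz": [0, 0, 0.05], "turn": [0, 0, 0], "gripper": -1}
    - {"xyz": [0, 0, 0.05], "turn": [0, 0, 0], "gripper": -1}
    - {"xyz": [0, 0, 0.05], "turn": [0, 0, 0], "gripper": -1}
    - {"xyz": [0, 0, 0.05], "turn": [0, 0, 0], "gripper": -1}
    - {"xyz": [0, 0, 0], "turn": [0, 0, 0], "gripper": -1}

```text
time_s: 3.68
position: [0.5803, 0.3018, 0.0764]
tool_rot: [[0.995, 0.096, 0.001], [0.096, -0.995, 0.0], [0.001, -0.0, -1.0]]
ft_force: [-5.5, -2.7, 13.4]
grip_width: -0.0001
```

Contact came at TCP z = 0.0764, with 13 N on the lid top at 0.082. The real shut fingertip is therefore about 6 mm above the reported TCP, and the true grasp point is about 25 mm above it. I'll use that offset for every height from here. Next is the latch push.

Request:
step_arm:
  steps:
    - {"xyz": [0, 0, -0.7], "turn": [0, 0, 0], "gripper": -1}
    - {"xyz": [-0.5, 0, 0], "turn": [0, 0, 0], "gripper": -1}
    - {"xyz": [-0.5, 0, 0], "turn": [0, 0, 0], "gripper": -1}
    - {"xyz": [-0.4, 0, 0], "turn": [0, 0, 0], "gripper": -1}
    - {"xyz": [-0.4, 0, 0], "turn": [0, 0, 0], "gripper": -1}
    - {"xyz": [-0.4, 0, 0], "turn": [0, 0, 0], "gripper": -1}
    - {"xyz": [-0.4, 0, 0], "turn": [0, 0, 0], "gripper": -1}
    - {"xyz": [-0.3, 0, 0.1], "turn": [0, 0, 0], "gripper": -1}
    - {"xyz": [-0.3, 0, 0.15], "turn": [0, 0, 0], "gripper": -1}
    - {"xyz": [-0.3, 0, 0.2], "turn": [0, 0, 0], "gripper": -1}
    - {"xyz": [-0.2, 0, 0.2], "turn": [0, 0, 0], "gripper": -1}
    - {"xyz": [-0.15, 0, 0.2], "turn": [0, 0, 0], "gripper": -1}
    - {"xyz": [-0.1, 0, 0.2], "turn": [0, 0, 0], "gripper": -1}
    - {"xyz": [0, 0, 0], "turn": [0, 0, 0], "gripper": -1}
    - {"xyz": [0, 0, 0], "turn": [0, 0, 0], "gripper": -1}

```text
time_s: 4.93
position: [0.4229, 0.2867, 0.0605]
tool_rot: [[0.995, 0.096, -0.001], [0.096, -0.995, -0.0], [-0.001, 0.0, -1.0]]
ft_force: [-0.1, -0.8, -0.0]
grip_width: 0.0002
```

```bash
python3 - <<'E'
from fr import *
print(mf()); im,d,i=grab('wrist'); save('w3.png',im); w=cloud(d,i)
k=(im.max(-1)<60)&(w[...,2]>.03)&(w[...,2]<.15)
m=np.full(w.shape,np.nan); m[...,:2]=(w[...,:2]-C)@R; m[...,2]=w[...,2]
k&=(m[...,0]<-20)&(m[...,0]>-200)&(abs(m[...,1]-45)<30); print(k.sum(),np.nanmedian(m[k],0))
E
```

```text
(array([-145.1,   45.7,   60.5]), 4.9333, array([-0.1, -0.8, -0. ]), 0.0002)
0 [nan nan nan]
  return np.nanmean(a, axis, out=out, keepdims=keepdims)
```

Request:
step_arm:
  steps:
    - {"xyz": [0, 0, -0.9], "turn": [0, 0, 0], "gripper": -0.43}
    - {"xyz": [0, 0, -0.9], "turn": [0, 0, 0], "gripper": -0.43}
    - {"xyz": [0.2, 0.4, -0.9], "turn": [0, 0, 0], "gripper": -0.43}
    - {"xyz": [0.3, 0.6, -0.9], "turn": [0, 0, 0], "gripper": -0.43}
    - {"xyz": [0.3, 0.6, 0], "turn": [0, 0, 0], "gripper": -0.43}
    - {"xyz": [0.35, 0.65, 0], "turn": [0, 0, 0], "gripper": -0.43}
    - {"xyz": [0, 0, 0], "turn": [0, 0, 0], "gripper": -0.43}
    - {"xyz": [0, 0, 0], "turn": [0, 0, 0], "gripper": -0.43}
    - {"xyz": [0, 0, 0], "turn": [0, 0, 0], "gripper": -0.43}

```text
time_s: 5.73
position: [0.476, 0.2034, 0.202]
tool_rot: [[0.995, 0.096, -0.001], [0.096, -0.995, 0.0], [-0.0, -0.0, -1.0]]
ft_force: [0.4, 0.2, -0.5]
grip_width: 0.0244
```

```bash
python3 - <<'E'
from fr import *
print(mf()); im,d,i=grab('wrist'); save('w4.png',im); w=cloud(d,i); np.save('pics/w4.npy',w)
m=np.full(w.shape,np.nan); m[...,:2]=(w[...,:2]-C)@R; m[...,2]=w[...,2]
E=np.linalg.inv(np.array(i['extrinsics']))
for nm,(x,y,z) in dict(handle=(-98,-45,.065),knob=(-159,45,.058),handleend=(-98,-15,.065)).items():
    c=E@np.r_[wm(x/1000,y/1000),z,1]; print(nm,i['fx']*c[0]/c[2]+i['cx'],i['fy']*c[1]/c[2]+i['cy'])
h=m[(abs(m[...,2]-.067)<.008)&(m[...,0]<-.07)&(m[...,0]>-.13)&(m[...,1]>-.085)&(m[...,1]<-.01)]; 
b=h[h[:,0]<-.088]; print(len(h),len(b),np.median(b,0),b.min(0),b.max(0))
E
```

```text
(array([-100.2,  -42.2,  202. ]), 5.7333, array([ 0.4,  0.2, -0.5]), 0.0244)
handle 321.45290282647164 195.78821366265433
knob 247.34178558038516 87.87986573855638
handleend 321.52817770782013 162.00021431425824
1280 979 [-0.09748255 -0.04353248  0.069146  ] [-0.10279539 -0.08277182  0.06384504] [-0.08827066 -0.01000598  0.07188373]
```

View pics/w4.png

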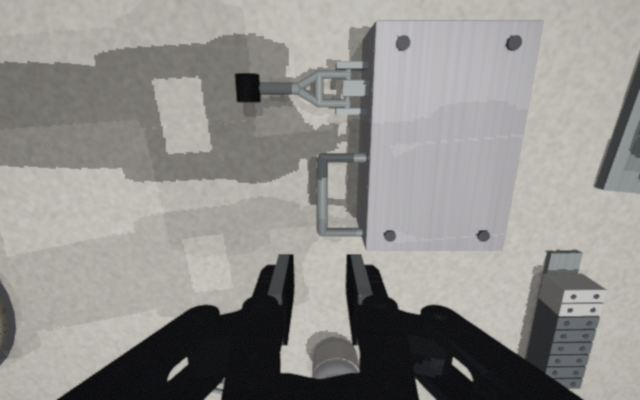

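The latch is fully out: the knob is at (248,88), right at its predicted stop. The handle bar at mould x = −97.5 mm also agrees. Before going down I'll check how the gripper widens above the tips, since the lid's front edge is 38 mm from the bar.

```bash
python3 - <<'E'
from fr import *
s=env.observe(); w=np.load('pics/w4.npy')
T=np.eye(4);T[:3,:3]=s['tool_rot'];T[:3,3]=s['position']
q=(np.c_[w.reshape(-1,3),np.ones(w.size//3)]@np.linalg.inv(T).T)[:,:3]
q=q[(q[:,2]<.03)&(abs(q[:,1])<.05)]
for x in np.arange(-.1,.1,.005):
    g=q[(q[:,0]>=x)&(q[:,0]<x+.005)]
    if len(g): print(round(x,3),len(g),'zmax %.3f'%np.percentile(g[:,2],99))
E
```

```text
-0.065 1 zmax -0.087
-0.06 353 zmax -0.079
-0.055 921 zmax -0.071
-0.05 1539 zmax -0.061
-0.045 2694 zmax -0.055
-0.04 1986 zmax -0.052
-0.035 1527 zmax -0.049
-0.03 506 zmax -0.026
-0.025 1299 zmax -0.014
-0.02 2400 zmax -0.013
-0.015 2899 zmax -0.010
-0.01 710 zmax -0.078
-0.005 482 zmax -0.079
0.0 456 zmax -0.080
0.005 564 zmax -0.078
0.01 2581 zmax -0.010
0.015 2471 zmax -0.013
0.02 1641 zmax -0.015
0.025 461 zmax -0.017
0.03 1316 zmax -0.049
0.035 1965 zmax -0.052
0.04 2579 zmax -0.053
0.045 1831 zmax -0.058
0.05 1039 zmax -0.069
0.055 484 zmax -0.077
0.06 25 zmax -0.085
```

Request:
step_arm:
  steps:
    - {"xyz": [0.07, 0.04, 0.8], "turn": [0, 0, 0], "gripper": -0.43}
    - {"xyz": [0, 0, 0.8], "turn": [0, 0, 0], "gripper": -0.43}
    - {"xyz": [0, 0, 0.8], "turn": [0, 0, 0], "gripper": -0.43}
    - {"xyz": [0, 0, 0.8], "turn": [0, 0, 0], "gripper": -0.43}
    - {"xyz": [0, 0, 0.4], "turn": [0, 0, 0], "gripper": -0.43}
    - {"xyz": [0, 0, 0.3], "turn": [0, 0, 0], "gripper": -0.43}
    - {"xyz": [0, 0, 0], "turn": [0, 0, 0], "gripper": -0.43}
    - {"xyz": [0, 0, 0], "turn": [0, 0, 0], "gripper": -1}
    - {"xyz": [0, 0, 0], "turn": [0, 0, 0], "gripper": -1}
    - {"xyz": [0, 0, 0], "turn": [0, 0, 0], "gripper": -1}
    - {"xyz": [0, 0, 0], "turn": [0, 0, 0], "gripper": -1}
    - {"xyz": [0, 0, 0], "turn": [0, 0, 0], "gripper": -1}
  squeeze: 30

```text
time_s: 6.78
position: [0.478, 0.2024, 0.0463]
tool_rot: [[0.995, 0.096, -0.002], [0.096, -0.995, 0.0], [-0.002, -0.001, -1.0]]
ft_force: [-5.6, 3.3, -2.4]
grip_width: 0.009
```

```bash
python3 - <<'E'
from fr import *
print(mf())
p0=None
for t in np.r_[0:1.66:.11]:
    f=np.arctan2(25,-158)-t; p=160*np.array([np.cos(f),np.sin(f)])
    if p0 is not None: print(round(t,2),np.round((p-p0)/40*[1,-1],2).tolist(),p.round(0))
    p0=p
E
```

```text
(array([-98.3, -43.5,  46.3]), 6.7833, array([-5.6,  3.3, -2.4]), 0.009)
0.11 [0.09, -0.43] [-154.   42.]
0.22 [0.14, -0.42] [-149.   59.]
0.33 [0.18, -0.4] [-141.   75.]
0.44 [0.23, -0.38] [-132.   90.]
0.55 [0.27, -0.35] [-122.  104.]
0.66 [0.3, -0.32] [-110.  117.]
0.77 [0.34, -0.28] [-96. 128.]
0.88 [0.37, -0.24] [-81. 138.]
0.99 [0.39, -0.2] [-66. 146.]
1.1 [0.41, -0.16] [-49. 152.]
1.21 [0.43, -0.11] [-32. 157.]
1.32 [0.43, -0.07] [-15. 159.]
1.43 [0.44, -0.02] [  3. 160.]
1.54 [0.44, 0.03] [ 20. 159.]
1.65 [0.43, 0.08] [ 37. 156.]
```

Request:
step_arm:
  steps:
    - {"xyz": [0.04, 0, -0.22], "turn": [0, 0, 0], "gripper": -1}
    - {"xyz": [0.05, 0, -0.21], "turn": [0, 0, 0], "gripper": -1}
    - {"xyz": [0.14, 0, -0.42], "turn": [0, 0, 0], "gripper": -1}
    - {"xyz": [0.18, 0, -0.4], "turn": [0, 0, 0], "gripper": -1}
    - {"xyz": [0.23, 0, -0.38], "turn": [0, 0, 0], "gripper": -1}
    - {"xyz": [0, 0, 0], "turn": [0, 0, 0], "gripper": -1}

```text
time_s: 7.28
position: [0.5051, 0.2049, 0.1151]
tool_rot: [[0.995, 0.096, 0.002], [0.096, -0.995, 0.001], [0.002, -0.001, -1.0]]
ft_force: [-11.0, 1.4, 8.9]
grip_width: 0.0086
```

Request:
step_arm:
  steps:
    - {"xyz": [0.27, 0, -0.35], "turn": [0, 0, 0], "gripper": -1}
    - {"xyz": [0.3, 0, -0.32], "turn": [0, 0, 0], "gripper": -1}
    - {"xyz": [0.34, 0, -0.28], "turn": [0, 0, 0], "gripper": -1}
    - {"xyz": [0.37, 0, -0.24], "turn": [0, 0, 0], "gripper": -1}
    - {"xyz": [0.39, 0, -0.2], "turn": [0, 0, 0], "gripper": -1}
    - {"xyz": [0.41, 0, -0.16], "turn": [0, 0, 0], "gripper": -1}
    - {"xyz": [0, 0, 0], "turn": [0, 0, 0], "gripper": -1}

```text
time_s: 7.87
position: [0.5903, 0.213, 0.1776]
tool_rot: [[0.995, 0.096, 0.007], [0.096, -0.995, 0.002], [0.008, -0.001, -1.0]]
ft_force: [-1.0, 1.0, 12.8]
grip_width: 0.009
```

Request:
step_arm:
  steps:
    - {"xyz": [0.43, 0, -0.11], "turn": [0, 0, 0], "gripper": -1}
    - {"xyz": [0.43, 0, -0.07], "turn": [0, 0, 0], "gripper": -1}
    - {"xyz": [0.44, 0, -0.02], "turn": [0, 0, 0], "gripper": -1}
    - {"xyz": [0.44, 0, 0.03], "turn": [0, 0, 0], "gripper": -1}
    - {"xyz": [0.43, 0, 0.08], "turn": [0, 0, 0], "gripper": -1}
    - {"xyz": [0, 0, 0], "turn": [0, 0, 0], "gripper": -1}
    - {"xyz": [0, 0, 0], "turn": [0, 0, 0], "gripper": -1}

```text
time_s: 8.45
position: [0.6762, 0.221, 0.1794]
tool_rot: [[0.995, 0.096, 0.008], [0.096, -0.995, 0.001], [0.008, -0.001, -1.0]]
ft_force: [4.7, 3.0, 3.7]
grip_width: 0.0086
```

```bash
python3 - <<'E'
from fr import *
print(mf())
E
```

```text
(array([100.8, -43.8, 179.4]), 8.45, array([4.7, 3. , 3.7]), 0.0086)
```

Request:
step_arm:
  steps:
    - {"xyz": [0, 0, 0], "turn": [0, 0, 0], "gripper": -0.4}
    - {"xyz": [0, 0, 0], "turn": [0, 0, 0], "gripper": -0.4}
    - {"xyz": [0, 0, 0], "turn": [0, 0, 0], "gripper": -0.4}
    - {"xyz": [0, 0, -0.5], "turn": [0, 0, 0], "gripper": -0.4}
    - {"xyz": [0, 0, -0.6], "turn": [0, 0, 0], "gripper": -0.4}
    - {"xyz": [0, 0, -0.6], "turn": [0, 0, 0], "gripper": -0.4}
    - {"xyz": [-0.8, -0.2, -0.2], "turn": [0, 0, 0], "gripper": -0.4}
    - {"xyz": [-0.9, -0.4, 0], "turn": [0, 0, 0], "gripper": -0.2}
    - {"xyz": [-0.9, -0.4, 0], "turn": [0, 0, 0], "gripper": 0}
    - {"xyz": [-0.3, 0, 0], "turn": [0, 0, 0], "gripper": 0}

```text
time_s: 9.28
position: [0.5501, 0.2512, 0.2539]
tool_rot: [[0.995, 0.099, -0.001], [0.099, -0.995, 0.001], [-0.001, -0.001, -1.0]]
ft_force: [0.6, -0.5, 0.6]
grip_width: 0.0426
```

Request:
step_arm:
  steps:
    - {"xyz": [0, 0, 0], "turn": [0, 0, -0.98], "gripper": 0}
    - {"xyz": [0, 0, 0], "turn": [0, 0, -0.98], "gripper": 0}
    - {"xyz": [0, 0, 0], "turn": [0, 0, -0.98], "gripper": 0}
    - {"xyz": [0, 0, 0], "turn": [0, 0, -0.98], "gripper": 0}
    - {"xyz": [0, 0, 0], "turn": [0, 0, -0.98], "gripper": 0}
    - {"xyz": [0, 0, 0], "turn": [0, 0, -0.98], "gripper": 0}
    - {"xyz": [0, 0, 0], "turn": [0, 0, -0.98], "gripper": 0}
    - {"xyz": [0, 0, 0], "turn": [0, 0, -0.98], "gripper": 0}
    - {"xyz": [0, 0, 0], "turn": [0, 0, -0.98], "gripper": 0}
    - {"xyz": [0, 0, 0], "turn": [0, 0, -0.98], "gripper": 0}
    - {"xyz": [0, 0, 0], "turn": [0, 0, -0.98], "gripper": 0}
    - {"xyz": [0, 0, 0], "turn": [0, 0, -0.98], "gripper": 0}
    - {"xyz": [0, 0, 0], "turn": [0, 0, -0.98], "gripper": 0}
    - {"xyz": [0, 0, 0], "turn": [0, 0, -0.98], "gripper": 0}
    - {"xyz": [0, 0, 0], "turn": [0, 0, -0.98], "gripper": 0}
    - {"xyz": [0, 0, 0], "turn": [0, 0, -0.98], "gripper": 0}
    - {"xyz": [0, 0, 0], "turn": [0, 0, -0.98], "gripper": 0}
    - {"xyz": [0, 0, 0], "turn": [0, 0, -0.98], "gripper": 0}
    - {"xyz": [0, 0, 0], "turn": [0, 0, -0.98], "gripper": 0}
    - {"xyz": [0, 0, 0], "turn": [0, 0, -0.98], "gripper": 0}

```text
time_s: 10.95
position: [0.5544, 0.2491, 0.253]
tool_rot: [[-0.097, 0.995, -0.0], [0.995, 0.097, -0.0], [-0.0, -0.0, -1.0]]
ft_force: [-0.2, 0.5, -0.5]
grip_width: 0.0424
```

```bash
python3 - <<'E'
from fr import *
print(mf(), np.round(env.observe()['tool_rot'],3).tolist(), np.round(env.observe()['q'],0))
im,d,i=grab('wrist'); save('w5.png',im); w=cloud(d,i); np.save('pics/w5.npy',w)
m=w.copy(); m[...,:2]=(w[...,:2]-C)@R
for nm,y in (('a',.045),('b',-.045)):
    k=(abs(m[...,0])<.05)&(abs(m[...,1]-y)<.03)
    for lo,hi in ((.045,.055),(.055,.08)):
        g=m[k&(m[...,2]>lo)&(m[...,2]<hi)]
        if len(g)>5: print(nm,lo,len(g),np.median(g,0).round(4),np.percentile(g,2,0).round(4),np.percentile(g,98,0).round(4),cv2.minAreaRect((g[:,:2]*1000).astype('f4')))
    print(nm,'max',np.nanpercentile(m[k][:,2],98))
E
```

```text
(array([-17.8,  -4.2, 253. ]), 10.95, array([-0.2,  0.5, -0.5]), 0.0424) [[-0.097, 0.995, -0.0], [0.995, 0.097, -0.0], [-0.0, -0.0, -1.0]] [ 13.  27.  62.  -0.  92. -83.]
a 0.045 213 [-0.0013  0.044   0.0493] [-0.0091  0.0361  0.046 ] [0.0072 0.0519 0.0508] ((-0.7406754493713379, 44.17594909667969), (17.332778930664062, 17.052860260009766), 40.39507293701172)
a max 0.34212285797013503
b 0.045 70 [-0.0185 -0.0383  0.0508] [-0.0353 -0.049   0.0457] [ 0.0308 -0.0381  0.0548] ((-0.22354888916015625, -38.408138275146484), (72.68022918701172, 11.239889144897461), 9.150163650512695)
b 0.055 880 [-0.0022 -0.0434  0.0704] [-0.0352 -0.0497  0.0561] [ 0.0354 -0.0382  0.0725] ((0.6920051574707031, -44.202491760253906), (12.292097091674805, 72.46743774414062), 89.94122314453125)
b max 0.3443028325549262
```

View pics/w5.png

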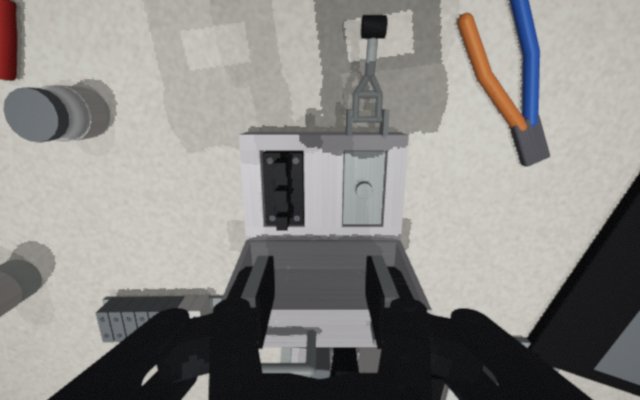

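The view shows the black support in the left cavity (b), with its rib around (284,190). The blank with its stud is on the right at (363,188), and the lid stands open at the bottom. The rib measures 72 × 12 mm, centred at mould (0.7, −44.2) with its top at z = 0.071. All of that agrees with the given sizes, so I'll descend and grip across the rib.

Request:
step_arm:
  steps:
    - {"xyz": [-0.5, 0.23, 0], "turn": [0, 0, 0], "gripper": -0.3}
    - {"xyz": [-0.5, 0.23, 0], "turn": [0, 0, 0], "gripper": -0.3}
    - {"xyz": [0, 0, 0.9], "turn": [0, 0, 0], "gripper": -0.3}
    - {"xyz": [0, 0, 0.9], "turn": [0, 0, 0], "gripper": -0.3}
    - {"xyz": [0, 0, 0.9], "turn": [0, 0, 0], "gripper": -0.3}
    - {"xyz": [0, 0, 0.9], "turn": [0, 0, 0], "gripper": -0.3}
    - {"xyz": [0, 0, 0.5], "turn": [0, 0, 0], "gripper": -0.3}
    - {"xyz": [0, 0, 0], "turn": [0, 0, 0], "gripper": -0.3}
    - {"xyz": [0, 0, 0], "turn": [0, 0, 0], "gripper": -0.3}

```text
time_s: 11.75
position: [0.5766, 0.2111, 0.0888]
tool_rot: [[-0.092, 0.996, -0.001], [0.996, 0.092, -0.0], [-0.0, -0.001, -1.0]]
ft_force: [0.6, 0.5, 0.6]
grip_width: 0.0301
```

```bash
python3 - <<'E'
from fr import *
print(mf())
E
```

```text
(array([  0.7, -44.2,  88.8]), 11.75, array([0.6, 0.5, 0.6]), 0.0301)
```

Request:
step_arm:
  steps:
    - {"xyz": [0, 0, 0.5], "turn": [0, 0, 0], "gripper": -0.3}
    - {"xyz": [0, 0, 0.45], "turn": [0, 0, 0], "gripper": -0.3}
    - {"xyz": [0, 0, 0.3], "turn": [0, 0, 0], "gripper": -0.3}
    - {"xyz": [0, 0, 0], "turn": [0, 0, 0], "gripper": -0.3}
    - {"xyz": [0, 0, 0], "turn": [0, 0, 0], "gripper": -1}
    - {"xyz": [0, 0, 0], "turn": [0, 0, 0], "gripper": -1}
    - {"xyz": [0, 0, 0], "turn": [0, 0, 0], "gripper": -1}
    - {"xyz": [0, 0, 0], "turn": [0, 0, 0], "gripper": -1}
    - {"xyz": [0, 0, 0], "turn": [0, 0, 0], "gripper": -1}
    - {"xyz": [0, 0, 0], "turn": [0, 0, 0], "gripper": -1}
  squeeze: 40

```text
time_s: 12.58
position: [0.5779, 0.2113, 0.0409]
tool_rot: [[-0.093, 0.996, 0.004], [0.996, 0.093, 0.001], [0.0, 0.004, -1.0]]
ft_force: [-0.5, -1.0, 6.9]
grip_width: 0.0109
```

Request:
step_arm:
  steps:
    - {"xyz": [0, 0, -0.1], "turn": [0, 0, 0], "gripper": -1}
    - {"xyz": [0, 0, -0.2], "turn": [0, 0, 0], "gripper": -1}
    - {"xyz": [0, 0, -0.4], "turn": [0, 0, 0], "gripper": -1}
    - {"xyz": [0, 0, -0.5], "turn": [0, 0, 0], "gripper": -1}
    - {"xyz": [0, 0, -0.6], "turn": [0, 0, 0], "gripper": -1}
    - {"xyz": [0, 0, -0.7], "turn": [0, 0, 0], "gripper": -1}
    - {"xyz": [0, 0, -0.7], "turn": [0, 0, 0], "gripper": -1}
    - {"xyz": [0, 0, -0.6], "turn": [0, 0, 0], "gripper": -1}
    - {"xyz": [0, 0, 0], "turn": [0, 0, 0], "gripper": -1}
    - {"xyz": [0, 0, 0], "turn": [0, 0, 0], "gripper": -1}
    - {"xyz": [0, 0, 0], "turn": [0, 0, 0], "gripper": -1}

```text
time_s: 13.5
position: [0.5762, 0.211, 0.1901]
tool_rot: [[-0.093, 0.996, -0.001], [0.996, 0.093, -0.0], [-0.0, -0.001, -1.0]]
ft_force: [0.5, -0.5, -1.8]
grip_width: 0.0114
```

```bash
python3 - <<'E'
from fr import *
print(mf(),np.round(env.observe()['tool_rot'],4).tolist())
im,d,i=grab('wrist'); save('w6.png',im); w=cloud(d,i)
m=w.copy(); m[...,:2]=(w[...,:2]-C)@R
for lo,hi in ((.17,.19),(.19,.225)):
    g=m[(abs(m[...,0])<.05)&(abs(m[...,1]+.045)<.03)&(m[...,2]>lo)&(m[...,2]<hi)]
    print(lo,len(g),g.min(0).round(3) if len(g) else '',g.max(0).round(3) if len(g) else '')
im,d,i=grab('scene'); im2,d2,i2=grab('side'); save('s6.png',np.hstack([cv2.resize(im[120:270,180:450],None,fx=1.45,fy=1.45),cv2.resize(im2[100:318,230:430][:, :],(400,218))[:, :400]]))
# tray rect from scene
ws=np.load('pics/scene0.npy')
E
```

```text
(array([  0.3, -44.2, 190.1]), 13.5, array([ 0.5, -0.5, -1.8]), 0.0114) [[-0.093, 0.9957, -0.0015], [0.9957, 0.093, -0.0002], [-0.0001, -0.0015, -1.0]]
0.17 5999 [-0.044 -0.066  0.174] [ 0.038 -0.022  0.19 ]
0.19 6881 [-0.042 -0.063  0.19 ] [ 0.036 -0.024  0.225]
```

View pics/w6.png

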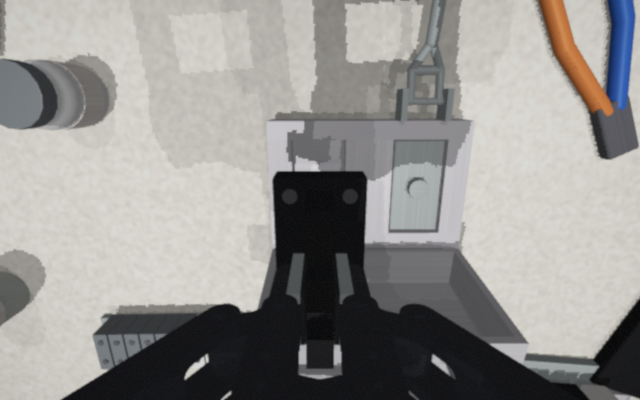

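The support is held squarely: its base front edge is at (320,172) with both screw holes level, the lid is still open and the blank is undisturbed. I'll rotate to the tray's yaw and carry it over, standing off slightly past the tray so the wrist camera can see the bay.

Request:
step_arm:
  steps:
    - {"xyz": [0, 0, -0.25], "turn": [0, 0, 0.59], "gripper": -1}
    - {"xyz": [0, 0, -0.25], "turn": [0, 0, 0.59], "gripper": -1}
    - {"xyz": [-0.4, 0, -0.25], "turn": [0, 0, 0], "gripper": -1}
    - {"xyz": [-0.8, 0, 0], "turn": [0, 0, 0], "gripper": -1}
    - {"xyz": [-0.85, 0, 0], "turn": [0, 0, 0], "gripper": -1}
    - {"xyz": [-0.85, 0, 0], "turn": [0, 0, 0], "gripper": -1}
    - {"xyz": [-0.85, 0, 0], "turn": [0, 0, 0], "gripper": -1}
    - {"xyz": [-0.85, 0, 0], "turn": [0, 0, 0], "gripper": -1}
    - {"xyz": [-0.85, 0, 0], "turn": [0, 0, 0], "gripper": -1}
    - {"xyz": [-0.85, 0.1, 0], "turn": [0, 0, 0], "gripper": -1}
    - {"xyz": [-0.85, 0.2, 0], "turn": [0, 0, 0], "gripper": -1}
    - {"xyz": [-0.85, 0.2, 0], "turn": [0, 0, 0], "gripper": -1}
    - {"xyz": [-0.85, 0.2, 0], "turn": [0, 0, 0], "gripper": -1}
    - {"xyz": [-0.85, 0.2, 0], "turn": [0, 0, 0], "gripper": -1}
    - {"xyz": [-0.85, 0.2, 0], "turn": [0, 0, 0], "gripper": -1}
    - {"xyz": [-0.85, 0, 0], "turn": [0, 0, 0], "gripper": -1}
    - {"xyz": [-0.8, 0, 0], "turn": [0, 0, 0], "gripper": -1}
    - {"xyz": [-0.15, 0, 0], "turn": [0, 0, 0], "gripper": -1}
    - {"xyz": [0, 0, 0], "turn": [0, 0, 0], "gripper": -1}
    - {"xyz": [0, 0, 0], "turn": [0, 0, 0], "gripper": -1}

```text
time_s: 15.32
position: [0.62, -0.2824, 0.2198]
tool_rot: [[0.001, 1.0, -0.001], [1.0, -0.001, 0.001], [0.001, -0.001, -1.0]]
ft_force: [0.2, -0.5, 0.8]
grip_width: 0.0113
```

```bash
cat > t.py <<'E'
from fr import *
s=env.observe(); print(s['position'],s['grip_width'],np.round(s['tool_rot'],4).tolist())
im,d,i=grab('wrist'); save('w7.png',im); w=cloud(d,i); np.save('pics/w7.npy',w)
g=w[(w[...,2]>.015)&(w[...,2]<.024)&(w[...,1]<-.15)&(w[...,1]>-.42)&(w[...,0]<.62)]
b=im.astype(int); pm=(b[...,0]-b[...,2]>40)&(w[...,2]<.015)&(abs(w[...,1]+.283)<.05)
p=w[cv2.morphologyEx(pm.astype('u1'),cv2.MORPH_OPEN,np.ones((3,3)))>0]
print('pad',len(p),cv2.minAreaRect((p[:,:2]*1000).astype('f4')),np.median(p[:,2]))
print('rim',cv2.minAreaRect((g[:,:2]*1000).astype('f4')))
E
python3 t.py
```

```text
[ 0.62003222 -0.28237606  0.21984907] 0.011283812890989411 [[0.0014, 1.0, -0.0012], [1.0, -0.0014, 0.0013], [0.0013, -0.0012, -1.0]]
pad 4173 ((538.333251953125, -282.8570861816406), (48.80263900756836, 88.8768310546875), 89.94944763183594) 0.004979414855945996
rim ((538.1129150390625, -282.71875), (120.05741882324219, 200.29092407226562), 0.24511459469795227)
```

View pics/w7.png

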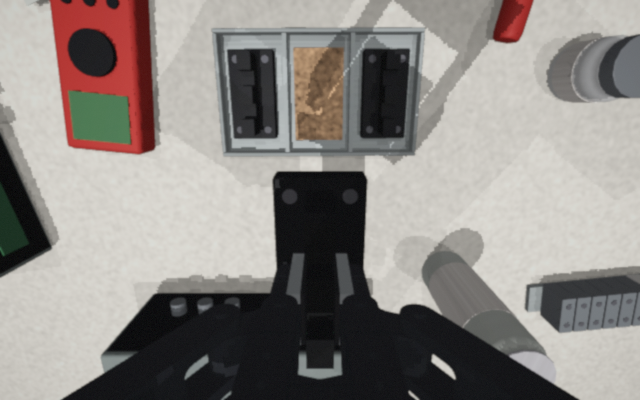

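The view shows the pad in the middle bay around (320,93) with the sisters on either side. The rim fit gives centre (538.1, −282.7), 120 × 200 mm, and the pad fit agrees at (538.3, −282.9), with yaw about 0. I'll move over the bay and lower.

Request:
step_arm:
  steps:
    - {"xyz": [0, -0.67, 0], "turn": [0, 0, 0], "gripper": -1}
    - {"xyz": [0, -0.67, 0], "turn": [0, 0, 0], "gripper": -1}
    - {"xyz": [-0.01, -0.67, 0], "turn": [0, 0, 0], "gripper": -1}
    - {"xyz": [0, 0, 0.6], "turn": [0, 0, 0], "gripper": -1}
    - {"xyz": [0, 0, 0.8], "turn": [0, 0, 0], "gripper": -1}
    - {"xyz": [0, 0, 0.8], "turn": [0, 0, 0], "gripper": -1}
    - {"xyz": [0, 0, 0.8], "turn": [0, 0, 0], "gripper": -1}
    - {"xyz": [0, 0, 0.7], "turn": [0, 0, 0], "gripper": -1}
    - {"xyz": [0, 0, 0.4], "turn": [0, 0, 0], "gripper": -1}
    - {"xyz": [0, 0, 0.2], "turn": [0, 0, 0], "gripper": -1}
    - {"xyz": [0, 0, 0], "turn": [0, 0, 0], "gripper": -1}
    - {"xyz": [0, 0, 0], "turn": [0, 0, 0], "gripper": -1}
    - {"xyz": [0, 0, 0], "turn": [0, 0, 0], "gripper": -1}

```text
time_s: 16.45
position: [0.5405, -0.2832, 0.0503]
tool_rot: [[0.001, 1.0, 0.002], [1.0, -0.001, -0.002], [-0.002, 0.002, -1.0]]
ft_force: [-0.9, -0.4, -0.9]
grip_width: 0.0114
```

Underside is about 28 mm above the floor; lowering slowly.

Request:
step_arm:
  steps:
    - {"xyz": [0, 0, 0.2], "turn": [0, 0, 0], "gripper": -1}
    - {"xyz": [0, 0, 0.15], "turn": [0, 0, 0], "gripper": -1}
    - {"xyz": [0, 0, 0.1], "turn": [0, 0, 0], "gripper": -1}
    - {"xyz": [0, 0, 0.1], "turn": [0, 0, 0], "gripper": -1}
    - {"xyz": [0, 0, 0.05], "turn": [0, 0, 0], "gripper": -1}
    - {"xyz": [0, 0, 0.04], "turn": [0, 0, 0], "gripper": -1}
    - {"xyz": [0, 0, 0], "turn": [0, 0, 0], "gripper": -1}
    - {"xyz": [0, 0, 0], "turn": [0, 0, 0], "gripper": -1}

```text
time_s: 17.12
position: [0.5398, -0.2833, 0.0231]
tool_rot: [[0.001, 1.0, 0.0], [1.0, -0.001, -0.0], [-0.0, 0.0, -1.0]]
ft_force: [0.5, 0.6, -0.5]
grip_width: 0.0112
```

Request:
step_arm:
  steps:
    - {"xyz": [0, 0, 0.03], "turn": [0, 0, 0], "gripper": -1}
    - {"xyz": [0, 0, 0.03], "turn": [0, 0, 0], "gripper": -1}
    - {"xyz": [0, 0, 0], "turn": [0, 0, 0], "gripper": -1}
    - {"xyz": [0, 0, 0], "turn": [0, 0, 0], "gripper": -1}

```text
time_s: 17.45
position: [0.5399, -0.2834, 0.0219]
tool_rot: [[0.001, 1.0, 0.001], [1.0, -0.001, -0.001], [-0.001, 0.001, -1.0]]
ft_force: [-3.4, 1.1, 8.8]
grip_width: 0.0112
```

Contact with the floor: 8.8 N upward at z = 0.0219, where 0.022 was predicted. Now release gently and retreat upward.

Request:
step_arm:
  steps:
    - {"xyz": [0, 0, 0], "turn": [0, 0, 0], "gripper": -0.6}
    - {"xyz": [0, 0, 0], "turn": [0, 0, 0], "gripper": -0.4}
    - {"xyz": [0, 0, 0], "turn": [0, 0, 0], "gripper": -0.4}
    - {"xyz": [0, 0, 0], "turn": [0, 0, 0], "gripper": -0.4}
    - {"xyz": [0, 0, -0.2], "turn": [0, 0, 0], "gripper": -0.4}
    - {"xyz": [0, 0, -0.5], "turn": [0, 0, 0], "gripper": -0.4}
    - {"xyz": [0, 0, -0.8], "turn": [0, 0, 0], "gripper": -0.4}
    - {"xyz": [0, 0, -0.8], "turn": [0, 0, 0], "gripper": -0.4}
    - {"xyz": [0, 0, -0.8], "turn": [0, 0, 0], "gripper": -0.4}
    - {"xyz": [0, 0, -0.8], "turn": [0, 0, 0], "gripper": -0.4}
    - {"xyz": [0, 0.8, -0.8], "turn": [0, 0, 0], "gripper": -0.4}
    - {"xyz": [0, 0.8, 0], "turn": [0, 0, 0], "gripper": -0.4}
    - {"xyz": [0, 0.4, 0], "turn": [0, 0, 0], "gripper": -0.4}
    - {"xyz": [0, 0, 0], "turn": [0, 0, 0], "gripper": -0.4}
    - {"xyz": [0, 0, 0], "turn": [0, 0, 0], "gripper": -0.4}

```text
time_s: 18.7
position: [0.6173, -0.283, 0.2059]
tool_rot: [[0.0, 1.0, -0.001], [1.0, -0.0, 0.0], [0.0, -0.001, -1.0]]
ft_force: [0.1, 0.4, -0.4]
grip_width: 0.0257
```

```bash
python3 - <<'E'
from fr import *
s=env.observe(); print(s['time_s'],s['position'],s['ft_force'],s['grip_width'])
im,d,i=grab('wrist'); w=cloud(d,i)
for nm,y in (('new',-.283),('r',-.348),('l',-.218)):
    k=(abs(w[...,1]-y)<.028)&(abs(w[...,0]-.538)<.052)
    for lo,hi in ((.0145,.026),(.045,.058)):
        g=w[k&(w[...,2]>lo)&(w[...,2]<hi)]
        if len(g)>20: print(nm,lo,len(g),np.median(g[:,2]).round(4),cv2.minAreaRect((g[:,:2]*1000).astype('f4')))
im2,_,i2=grab('scene')
save('f.png',np.vstack([im[0:260,100:600],cv2.resize(im2[150:270,190:460],(500,222))]))
E
```

```text
18.7 [ 0.61732513 -0.28299989  0.20586276] [ 0.07361362  0.35768987 -0.41782773] 0.025741971380644994
new 0.0145 3077 0.0202 ((538.51708984375, -283.0355224609375), (44.02741241455078, 83.25018310546875), 89.88810729980469)
new 0.045 791 0.0521 ((538.5905151367188, -283.07635498046875), (11.734097480773926, 71.89249420166016), 89.55499267578125)
r 0.0145 2748 0.0202 ((538.5242919921875, -348.1755676269531), (83.20610046386719, 44.55940246582031), 0.10799018293619156)
r 0.045 873 0.0521 ((538.592529296875, -347.9895324707031), (71.75763702392578, 12.51136302947998), 0.13090546429157257)
l 0.0145 2770 0.0202 ((538.2222900390625, -217.52902221679688), (84.24560546875, 44.524200439453125), 0.17377696931362152)
l 0.045 883 0.0521 ((538.16455078125, -217.69273376464844), (71.66578674316406, 12.625651359558105), 0.32609784603118896)
```

View pics/f.png

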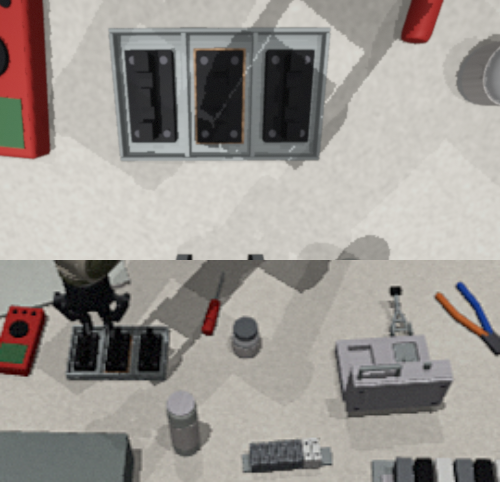

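The final picture shows the support centred in the middle bay at (218,95), less than 1 mm from the pad centre and at the same height as its sisters. The lid stands open, the latch is out and nothing else appears to have moved, so I'm handing in.

```bash
python3 -c "
from rig import order; print(order.close_job())"
```

```text
the job is handed in; nothing more can be done
None
```

The support is now in the empty middle bay of the cooling tray, and I handed the job in at about 19 s of the 72 s allowed. The hand-in reports no verdict.

**What I did**
- I pushed the latch right out with the closed fingers, then gripped the lid handle and swung the lid to about 1.67 rad (worked out from the tool position).
- I gripped the support across its rib in cavity_b and lifted it out. It was lowered until it touched the floor (8.8 N), and only then released.

**Last checks**
- **Support:** it lies within 1 mm of the bay's centre. Its base and teeth are at the same heights as on the two sisters, so it is flat on its base.
- **Lid and latch:** the lid was still standing open and the latch knob out in the final picture.
- **Other items:** both sisters sit in the centres of their bays. The blank was undisturbed when last seen clearly, just after the lift. The jar, can, screwdriver, strippers, terminals and meter look unmoved, judged by eye only.
- **Gripper:** it is clear of everything, with no force reading.

**What disagreed:** the stated tool geometry was off. The closed fingertips are about 6 mm behind the reported TCP, not 19 mm ahead of it. The cameras suggested this and a gentle touch on the lid, about 13 N, confirmed it. I corrected every later height by 25 mm, and the floor contact then came within 0.1 mm of the predicted height.

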